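Overhang a label plate for the printer's next grip

ROBOT

A 7-joint arm with a two-finger parallel gripper is mounted at the origin on the work surface. World frame = base frame: x ahead of the robot, y to its left, z up, the work surface at z = 0. Lengths are in m, angles in rad, forces in N, time in s.
With the tool pointing down it reaches from about 0.35 to 0.9 m from the base axis. Payload 8.1 kg.
Tool frame: the origin (TCP) lies midway between the tips of the shut fingers; the grasp point (between the pads) lies 19 mm behind it; z points along the fingers, y is the direction in which the jaws open and shut (so a half turn about z gives the same grasp; the last joint's range is limited). The gripper opens to 92 mm and grips with 3 to 60 N. Pads are 19 mm wide; open, the fingers measure 130 mm over their backs; the gripper's body (75 mm by 190 mm) begins 47 mm behind the grasp point.
Start: joints at [-1.397, 0.434, 0.025, 1.573, -0.012, 1.134, -0.075], TCP at [0.171, 0.601, 0.227] pointing down, gripper open.
Joint ranges: [-2.62, 2.62], [-0.44, 2.09], [-1.27, 1.32], [0.08, 2.57], [-1.32, 4.46], [0.12, 2], [-2.74, 2.74]. Speed limits (rad/s): [2.22, 2.22, 3.01, 3.01, 3.14, 3.14, 3.14].

INTERFACE

Orientations are given as a rotation vector (axis times angle).
In Python, from cell import monitor, get_image, get_calibration, workorder, look_for, masks_of gives the robot as it stands.
- The arm moves only by the shell command python3 -m crank 'ROWS' [FORCE]. ROWS is JSON, a list of rows, each a list of 3 entries, a list of its own where there are three numbers: the shift along the tool's x, y, z in cm, then the turn about the tool's z in degrees, then the closure in counts, from 0 (fully open) to 255 (shut). A call has 1 to 5 rows; each row shifts and turns the commanded pose from where the row before left it, along the tool's axes as they then stand; what a row does not reach is not made up. A row lasts 1/10 s, in which the tool goes at most 50 mm and 8.59 degrees, less where a joint would pass 70% of its speed; a pose out of reach is approached as far as the arm can. A call with a gripper value outside its range is refused whole. The fingers move at their own pace and stop on an object; FORCE is the grip in N (left out, the last holds). Time passes only in rows, so rows that do not move let the fingers close. It gives the time, the measured TCP pose, the force and the opening at its end, in the units of the state.
- monitor.observe(): the state, without advancing time (a new reading comes with each control period).
- get_image(name): name is "scene" or "top" or "wrist"; returns (picture, depth): 400x640x3 uint8, red, green, blue; 400x640 float32, m along the optical axis (not along the pixel's ray), 0 where there is no reading.
- get_calibration(name): a dict with "fx", "fy", "cx", "cy" (pixels), "R" (3x3) and "t" (3): a world point X has camera coordinates R X + t. Camera axes: x right, y down, z forward; pixel columns grow to the right and rows downward; lengths in m; the calibration is good to about 2 mm. A picture is of the moment at which its call begins: read the wrist's pose just before it. get_calibration takes no time and is no camera call; for the wrist camera it gives the pose at the moment of the call.
- workorder.sign_off(): hands the job in, once; it reports no verdict.
Trained networks look in the newest picture that a camera, given by its name, has taken for a name from the list of things; names that differ only in an ending like _2 or _b are one class to them, and where a whole thing is asked for, a point or a joint stands for the part that bears it (a point fixed in the world has none). Each returns a list of dicts, best first, with "score" (0 to 1); they miss things now and then, are a little off and sometimes report something else, mostly with a low value. They report only what shows in the picture. A call takes as long as a camera call. They do not tell look-alikes from the thing itself.
- look_for(label, camera): "location" ([x, y, z] in m, in world coordinates, good to about 4 mm: the middle of the surface that is visible of it).
- masks_of(label, camera): "region" (400x640 bool, what is visible of it).
The state is a dict: "clock": time; "joints": joint angles; "dq": joint speeds; "joint_efforts": joint torques, N m; "position": TCP position; "ee_rot": TCP orientation; "force": force on the tool from outside, world axes, zero at the start; "ft_torque": the same for the moment, N m; "width": opening from 0.0 (shut) to 1.0 (fully open).
Only numpy, scipy, OpenCV 4.12 (cv2) and the standard library are available. Lean on these libraries where they do the work, as an engineer would, in place of code of your own. Each camera call takes 0.05 s, during which the arm holds its last target.

TASK

Push the white label plate flat against the metal guide rail of the plywood ledge, and along the ledge until it sticks out about 30 mm past the end beside the empty grey tray, so that its edge can be got hold of there. Only push it with the fingers: do not pick it up, tip it or let it fall, and leave the other things where they stand.

Things in the scene. Friction and masses are not known exactly. Their poses are not given: they have to be found in the camera images.
- ledge: Fixed plywood ledge on two wooden battens: 200 mm deep (its x), 360 mm long (its y), flat top 60 mm above the table. Origin: centre of its underside, on the table; the ends of the ledge are at its y = +180 and -180 mm. An aluminium guide rail 12 mm wide runs the whole length along its far (+x) side, rising 14 mm above the flat top; the rail's inner face is at ledge x = +88 mm. Its position and yaw vary.
- plate: Loose white plastic label plate lying flat on the ledge, 90 mm (its x) by 150 mm (its y), 6 mm thick, about 0.12 kg, small dark mounting holes (only a look) at the corners. Origin: centre of its underside. It starts near the middle of the ledge, off the rail and slightly skewed. Flat against the rail its origin is at ledge x = +43 mm. It slides with ordinary friction, about 1 N.
- tray: Loose empty open grey plastic tray, 200 x 140 mm, 35 mm high, on the table off one end of the ledge, about 50 mm from it (either end); it marks the end to use. Origin: centre of its underside.
- ink_jar: White ink jar, 90 mm diameter, 95 mm high, on the table off the other end of the ledge. Origin: centre of its underside. Leave alone.
- tape: Cardboard-coloured ring of tape, 48 mm diameter, 18 mm high, on the near (-x) corner of the ledge at one end. Origin: centre of its underside. Leave alone.
- weight: Steel cylinder, 36 mm diameter, 30 mm high, on the near (-x) corner of the ledge at the other end from the tape. Origin: centre of its underside. Leave alone.
- spatula: Spatula 260 mm long lying on the table behind the ledge. Leave alone.
- cleaner: Blue bottle, 60 mm diameter, 160 mm high, standing on the table at the left. Leave alone.
- squeegee: Squeegee with a wooden grip, 220 mm long, 74 mm high, standing on its blade on the table at the right. Leave alone.
Mind the look-alikes: they are no part of the job. Of the things shaped like the plate, the white one is meant.

How it is judged:
At the end, for the whole second after the job is handed in: The plate lies flat and still on the ledge, within 5 mm of touching the rail and square to it within 0.06 rad, and sticks out 18 to 42 mm past the end on the tray's side (((y of tray in the frame of ledge above 0 m and y of plate in the frame of ledge between 0.123 and 0.147 m) or (y of tray in the frame of ledge below 0 m and y of plate in the frame of ledge between -0.147 and -0.123 m)) and x of plate in the frame of ledge above 0.038 m and angle between the y axis of plate and the y axis of ledge, either way round below 0.06 rad and angle between plate's own z axis and vertical below 0.05 rad and z of plate in the frame of ledge between 0.057 and 0.064 m and linear speed of plate below 0.01 m/s).
It fails at once if the plate is lifted, tipped or dropped (z of plate in the frame of ledge above 0.07 m or z of plate in the frame of ledge below 0.05 m or angle between plate's own z axis and vertical above 0.12 rad).
It fails at once if the plate is pushed off past the other end of the ledge ((y of tray in the frame of ledge above 0 m and y of plate in the frame of ledge below -0.115 m) or (y of tray in the frame of ledge below 0 m and y of plate in the frame of ledge above 0.115 m)).
It fails at once if another thing (tray, jar, tape, weight, spatula, bottle or squeegee) is moved more than 15 mm or knocked over (distance of any of tray, ink_jar, tape, weight, spatula, cleaner, squeegee from where it was at the start of the episode above 0.015 m or angle between any of tray, ink_jar, tape, weight, spatula, cleaner, squeegee's own z axis and vertical above 0.3 rad).
It also fails if it takes over 58 s, if anything falls off the work surface, if the arm or the gripper's body presses on something with over 40 N, if the wrist force passes 120 N, or if a joint passes its speed limit or range.

## Working session

There is one attempt and no reset: what is moved stays moved. The work goes in short steps, Python scripts to look and compute and a shell command to move; the robot and the scene stay as the last step left them, time stands still between calls to the robot, and variables do not carry over. Pictures are saved under pics/ and viewed, and the job is handed in when it is done.

```bash
ls; mkdir -p pics; python3 - <<'E'
from cell import *
import cv2
print(monitor.observe())
for n in("scene","top"):
    p,d=get_image(n); cv2.imwrite(f"pics/{n}0.png",p[:,:,::-1]); print(get_calibration(n))
for l in ["ledge","plate","tray","ink_jar","tape","weight","spatula","cleaner","squeegee"]:
    print(l,[(r["score"],r["location"]) for r in look_for(l,"top")])
print(monitor.observe()["clock"])
E
```

```text
pics
{'clock': 0.0, 'joints': array([-1.39658586,  0.43523779,  0.02498982,  1.57408115, -0.01159998,
        1.13399012, -0.07509569]), 'dq': array([-0.0007761 ,  0.00138618,  0.00067906, -0.00018042, -0.00078845,
        0.0001988 ,  0.00022688]), 'joint_efforts': array([ 1.34552533e-04, -6.67828274e+01,  9.85719413e-01, -3.14476347e+01,
       -6.04704022e-02,  4.23990400e-02,  1.57567652e-04]), 'position': array([0.17073248, 0.60070716, 0.22594213]), 'ee_rot': array([-4.33541992e-01, -3.11146555e+00,  2.46595266e-03]), 'force': array([-0.49357778, -0.17369016, -0.30702135]), 'ft_torque': array([-0.03801116, -0.09394458,  0.02323869]), 'width': 1.0020899528037788}
{'fx': 420.2636143471739, 'fy': 420.2636143471739, 'cx': 321.7848873607726, 'cy': 196.8527834594489, 'R': array([[-0.65881559,  0.75230368, -0.0010935 ],
       [ 0.42747137,  0.37315302, -0.82342277],
       [-0.61905593, -0.54295119, -0.56742731]]), 't': array([ 0.3035648 , -0.14052348,  1.57419877])}
{'fx': 493.6807206907319, 'fy': 493.6807206907319, 'cx': 317.2065100280892, 'cy': 196.6142462025345, 'R': array([[-0.09710984, -0.99525142, -0.00665446],
       [-0.97284007,  0.09633042, -0.21048195],
       [ 0.21012348, -0.01396615, -0.9775751 ]]), 't': array([0.03962082, 0.48369838, 1.55064453])}
ledge [(0.56, [0.5336, -0.0067, 0.0615])]
plate [(0.9, [0.5818, -0.0407, 0.0681]), (0.9, [0.3447, -0.1794, 0.0071]), (0.79, [0.3924, -0.377, 0.007]), (0.75, [0.1731, -0.2961, 0.0027]), (0.72, [0.2507, 0.2698, 0.004])]
tray []
ink_jar [(0.75, [0.5804, -0.3106, 0.0927])]
tape [(0.51, [0.5056, -0.1867, 0.0774])]
weight [(0.59, [0.5096, 0.2812, 0.006])]
spatula [(0.88, [0.7928, 0.0425, 0.0049])]
cleaner [(0.85, [0.5638, 0.4811, 0.1017])]
squeegee [(0.58, [0.6077, -0.4914, 0.0722])]
0.55
```

View pics/top0.png

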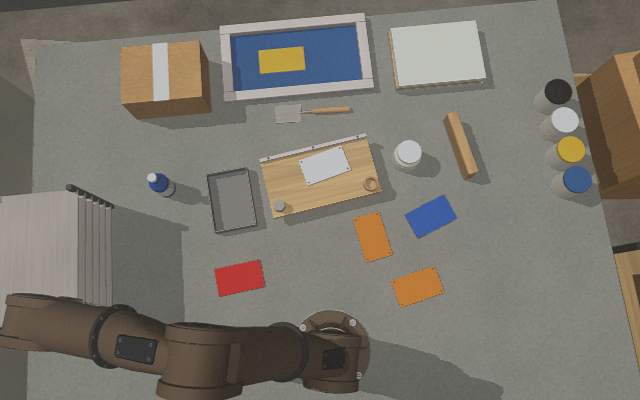

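View pics/scene0.png

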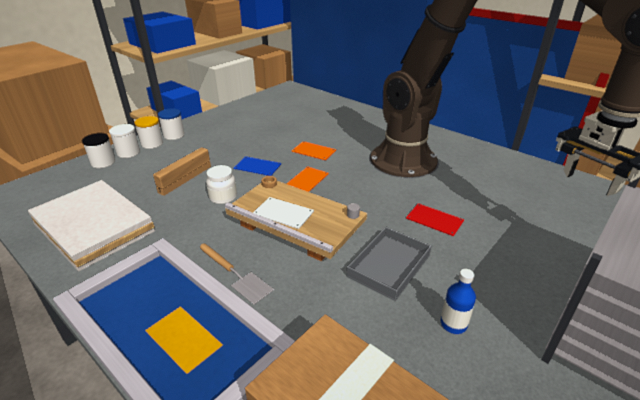

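Top view: the candidates for the plate are the white plate on the ledge (325,166), orange ones (373,237) and (417,286), blue (431,216), red (240,278), and a white stack of paper (437,53). I choose the white one on the ledge. The tray at (232,200) is off the left (+y) end. The tape is at (370,184), the weight at (280,206). Next: a close crop and measurements.

```bash
cat > h.py <<'E'
import numpy as np, cv2
from cell import *
def toworld(cal,uv,z):
    uv=np.atleast_2d(uv).astype(float)
    r=np.c_[(uv[:,0]-cal["cx"])/cal["fx"],(uv[:,1]-cal["cy"])/cal["fy"],np.ones(len(uv))]
    R=np.array(cal["R"]);t=np.array(cal["t"]); c=-R.T@t; w=r@R
    return c+w*((z-c[2])/w[:,2])[:,None]
def cloud(cal,d):
    v,u=np.indices(d.shape); 
    p=np.stack([(u-cal["cx"])/cal["fx"]*d,(v-cal["cy"])/cal["fy"]*d,d],-1)
    return (p-np.array(cal["t"]))@np.array(cal["R"])
def rect(xy):
    (c,s,a)=cv2.minAreaRect((xy*1000).astype(np.float32)); return np.array(c)/1000,s,a,cv2.boxPoints((c,s,a))/1000
def plate_pose(cam="top"):
    p,d=get_image(cam);cal=get_calibration(cam)
    ms=masks_of("plate",cam); best=None
    for m in ms:
        M=m["region"]; mean=p[M].astype(float).mean(0)
        if mean.min()>150: best=M;break
    if best is None: return None
    vs,us=np.nonzero(best)
    w=toworld(cal,np.c_[us,vs],0.066)
    return p,d,cal,best,rect(w[:,:2])
E
python3 - <<'E'
from h import *
p,d,cal,M,r=plate_pose(); print("plate",r)
W=cloud(cal,d)
z=W[...,2]; 
sel=(z>.052)&(z<.068)&(d>0)&(abs(W[...,0]-.55)<.2)&(abs(W[...,1])<.25)
print("ledge top",rect(W[sel][:,:2]), sel.sum())
sel2=(z>.070)&(z<.08)&(d>0)&(W[...,0]>.55)&(W[...,0]<.75)&(abs(W[...,1])<.25)
print("rail",rect(W[sel2][:,:2]),sel2.sum(), np.median(z[M]))
ms=masks_of("tray","top"); print([m["score"] for m in ms])
c=cv2.resize(p[120:230,190:400],None,fx=3.8,fy=3.8,interpolation=cv2.INTER_CUBIC)
cv2.imwrite("pics/crop1.png",c[:,:,::-1])
E
```

```text
plate (array([ 0.58539246, -0.04120415]), (92.90938568115234, 152.38136291503906), 14.866410255432129, array([[ 0.5209448 ,  0.02051748],
       [ 0.5600407 , -0.12676318],
       [ 0.6498402 , -0.10292576],
       [ 0.6107442 ,  0.04435488]], dtype=float32))
ledge top (array([ 0.55384619, -0.02428748]), (202.43710327148438, 361.1621398925781), 8.597370147705078, array([[ 0.42676997,  0.1391333 ],
       [ 0.48076007, -0.21797055],
       [ 0.68092245, -0.18770826],
       [ 0.6269323 ,  0.1693956 ]], dtype=float32)) 5415
rail (array([ 0.60003522, -0.01775893]), (107.292236328125, 357.88836669921875), 8.714049339294434, array([[ 0.51989776,  0.1509921 ],
       [ 0.574119  , -0.20276508],
       [ 0.6801727 , -0.18650995],
       [ 0.62595147,  0.16724722]], dtype=float32)) 601 0.06722403600343213
[0.74]
```

View pics/crop1.png

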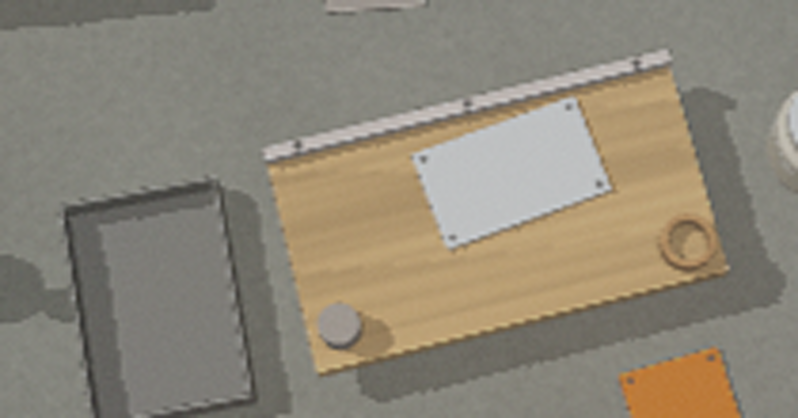

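The crop confirms the white plate with dark corner holes, lying on the ledge against nothing. The rail is at the top, and the weight and tape sit on the near corners.

```bash
cat >> h.py <<'E'
from scipy.spatial.transform import Rotation as Ro
LC=np.array([0.554,-0.0243]); LY=np.radians(8.6)
def toL(xy): c,s=np.cos(LY),np.sin(LY); return (np.asarray(xy)-LC)@np.array([[c,-s],[s,c]])
def fromL(l): c,s=np.cos(LY),np.sin(LY); return LC+np.asarray(l)@np.array([[c,s],[-s,c]])
def plan(lx,ly,z,yaw_off=0):
    """report turn, and shift in tool axes (before turning) to ledge-frame target"""
    o=monitor.observe(); R=Ro.from_rotvec(o["ee_rot"]).as_matrix(); p=np.array(o["position"])
    tgt=np.r_[fromL([lx,ly]),z]
    # tool y wanted along ledge y (+yaw_off), modulo half turn
    a=np.arctan2(R[1,1],R[0,1]); w=LY+np.pi/2+np.radians(yaw_off)
    da=(w-a+np.pi/2)%np.pi-np.pi/2   # about world z
    print("clock",round(o["clock"],2),"L now",toL(p[:2]).round(4),"z",p[2].round(4),"tool axes x",R[:,0].round(3),"y",R[:,1].round(3),"z",R[:,2].round(3))
    print("turn about tool z deg",np.degrees(-da).round(2))
    print("shift cm before turn",(R.T@(tgt-p)*100).round(2)," after turn",((Ro.from_euler('z',da).as_matrix()@R).T@(tgt-p)*100).round(2),"F",np.round(o["force"],2),"w",round(o["width"],3),"j",np.round(o["joints"],2))
E
python3 - <<'E'
from h import *
plan(-.055,-.0215,.20)
print(toL([.58539,-.0412]))
E
```

```text
clock 0.7 L now [-0.2853  0.6758] z 0.2268 tool axes x [-0.962  0.273 -0.   ] y [0.273 0.962 0.   ] z [ 0.  0. -1.]
turn about tool z deg -24.46
shift cm before turn [-49.84 -53.93   2.67]  after turn [-23.03 -69.73   2.67] F [ 0.1   0.35 -0.42] w 1.001 j [-1.4   0.43  0.02  1.57 -0.01  1.13 -0.08]
[ 0.02850992 -0.0214039 ]
```

```bash
python3 -m crank '[[[0,0,0],-8.2,0],[[0,0,0],-8.2,0],[[0,0,0],-8.06,0],[[-1.5,-4.6,0],0,0],[[-1.5,-4.6,0],0,0]]'
python3 -m crank '[[[-1.5,-4.6,0],0,0],[[-1.5,-4.6,0],0,0],[[-1.5,-4.6,0],0,0],[[-1.5,-4.6,0],0,0],[[-1.5,-4.6,0],0,0]]'
python3 -m crank '[[[-1.5,-4.6,0],0,0],[[-1.5,-4.6,0],0,0],[[-1.5,-4.6,0],0,0],[[-1.5,-4.6,0],0,0],[[0,0,0],0,0]]'
python3 - <<'E'
from h import *
plan(-.055,-.0215,.10)
E
```

```text
clock: 1.2
position: [0.2139, 0.5143, 0.2262]
ee_rot: [0.24, -3.132, -0.0]
force: [0.9, 0.5, 0.2]
width: 0.999
clock: 1.7
position: [0.3234, 0.2967, 0.227]
ee_rot: [-0.235, 3.132, 0.001]
force: [2.6, 0.5, 0.4]
width: 1.0
clock: 2.2
position: [0.412, 0.1196, 0.2272]
ee_rot: [-0.221, 3.132, -0.002]
force: [-0.7, 1.0, -0.2]
width: 0.999
clock 2.2 L now [-0.1189  0.1635] z 0.2272 tool axes x [-0.99  -0.141 -0.002] y [-0.141  0.99  -0.002] z [ 0.002 -0.001 -1.   ]
turn about tool z deg -0.52
shift cm before turn [ -6.53 -18.42  12.76]  after turn [ -6.37 -18.48  12.76] F [-0.72  0.97 -0.24] w 0.999 j [-0.61  0.11  0.23  2.03 -0.03  1.    1.34]
```

```bash
python3 -m crank '[[[-1.1,-3.1,0],-0.5,0],[[-1.1,-3.1,0],0,0],[[-1.1,-3.1,0],0,0],[[-1.1,-3.1,0],0,0],[[-1.1,-3.1,0],0,0]]'
python3 -m crank '[[[-0.9,-3,1],0,0],[[0,0,3],0,0],[[0,0,3],0,0],[[0,0,2],0,0],[[0,0,0],0,0]]'
python3 - <<'E'
from h import *
plan(-.055,-.0215,.10)
p,d=get_image("top")
c=cv2.resize(p[100:240,190:400],None,fx=3.8,fy=3.8,interpolation=cv2.INTER_CUBIC)
cv2.imwrite("pics/a1.png",c[:,:,::-1])
p,d=get_image("wrist"); cv2.imwrite("pics/w1.png",p[:,:,::-1])
E
```

```text
clock: 2.7
position: [0.4887, -0.0197, 0.2269]
ee_rot: [-0.25, 3.131, 0.0]
force: [-0.5, 0.4, 0.2]
width: 0.998
clock: 3.2
position: [0.5, -0.0468, 0.1345]
ee_rot: [0.249, -3.127, -0.0]
force: [0.4, -0.1, 0.6]
width: 1.002
clock 3.2 L now [-0.0567 -0.0141] z 0.1345 tool axes x [-0.987 -0.158  0.005] y [-0.158  0.987  0.001] z [-0.005 -0.    -1.   ]
turn about tool z deg 0.5
shift cm before turn [-0.18 -0.74  3.45]  after turn [-0.19 -0.74  3.45] F [ 0.35 -0.06  0.6 ] w 1.002 j [-0.28  0.35  0.35  2.   -0.16  0.82  1.88]
```

View pics/a1.png

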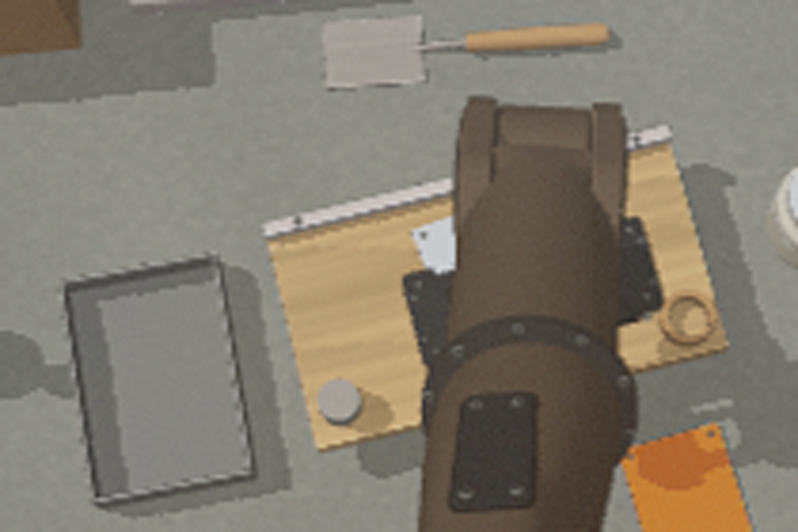

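View pics/w1.png

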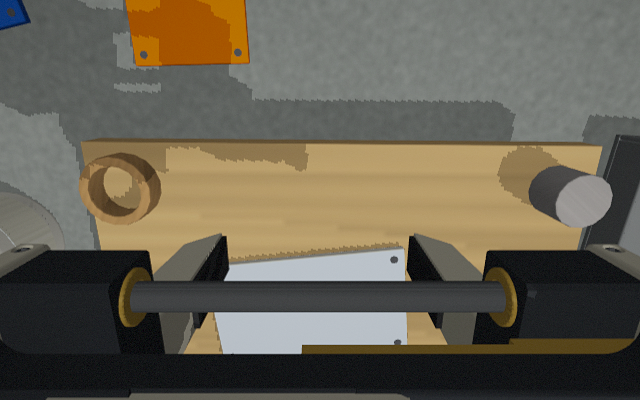

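```bash
python3 - <<'E'
from h import *
cal=get_calibration("wrist")
uv=[[403,245],[232,263],[82,141],[601,146],[407,305]]
print("camera",-np.array(cal["R"]).T@cal["t"])
w=toworld(cal,uv,.066); print("plate near-left corner, edge pt, ; ledge corners", toL(w[:,:2]).round(4))
w=toworld(cal,uv,.060); print(toL(w[:,:2]).round(4))
o=monitor.observe()
P=np.r_[o["position"]]
for l in([-.0567,.05,.1345],[-.0567,-.06,.1345],[-.0567,-.015,.066]):
  X=np.r_[fromL(l[:2]),l[2]]; c=cal["R"]@X+cal["t"]; print(c[0]/c[2]*cal["fx"]+cal["cx"],c[1]/c[2]*cal["fy"]+cal["cy"])
E
```

```text
camera [ 0.42344281 -0.05838995  0.296857  ]
plate near-left corner, edge pt, ; ledge corners [[-0.0262  0.0503]
 [-0.0103 -0.0773]
 [-0.1011 -0.1727]
 [-0.1007  0.1787]
 [ 0.0252  0.0577]]
[[-0.0234  0.052 ]
 [-0.0071 -0.0789]
 [-0.1002 -0.1768]
 [-0.0999  0.1837]
 [ 0.0293  0.0595]]
438.7463722230272 247.98465535144007
228.0388787664064 246.35802292003922
315.10025931914504 205.24282433776486
```

```bash
python3 -m crank '[[[0,-0.7,2],0.5,0],[[0,0,2],0,0],[[0,0,2],0,0],[[0,0,0.5],0,0],[[0,0,0],0,0]]'
python3 -m crank '[[[0,0,0.3],0,0],[[0,0,0],0,0]]'
python3 - <<'E'
from h import *
plan(-.055,-.0215,.0625)
E
```

```text
clock: 3.8
position: [0.5033, -0.0539, 0.0723]
ee_rot: [-0.236, 3.132, 0.0]
force: [0.3, -0.1, 0.7]
width: 0.999
clock: 4.0
position: [0.5036, -0.054, 0.0696]
ee_rot: [-0.236, 3.131, 0.0]
force: [0.2, -0.2, -0.8]
width: 1.002
clock 4.0 L now [-0.0543 -0.0218] z 0.0696 tool axes x [-0.989 -0.15  -0.002] y [-0.15   0.989 -0.   ] z [ 0.002  0.    -1.   ]
turn about tool z deg 0.01
shift cm before turn [0.07 0.03 0.71]  after turn [0.07 0.03 0.71] F [ 0.16 -0.18 -0.77] w 1.002 j [-0.23  0.45  0.31  2.05 -0.22  0.67  1.94]
```

```bash
python3 -m crank '[[[0,0,0.3],0,0],[[0,0,0.2],0,0],[[0,0,0.1],0,0],[[0,0,0],0,0]]'
```

```text
clock: 4.4
position: [0.5028, -0.0541, 0.0626]
ee_rot: [0.235, -3.132, -0.0]
force: [-0.3, -0.5, -0.6]
width: 0.992
```

```bash
python3 -m crank '[[[-0.4,0,0],0,0],[[-0.4,0,0],0,0],[[-0.4,0,0],0,0],[[-0.4,0,0],0,0],[[-0.4,0,0],0,0]]'
python3 -m crank '[[[-0.3,0,0],0,0],[[-0.3,0,0],0,0],[[-0.3,0,0],0,0],[[-0.3,0,0],0,0],[[0,0,0],0,0]]'
python3 - <<'E'
from h import *
plan(-.0115,-.0215,.0625)
p,d=get_image("wrist"); cv2.imwrite("pics/w2.png",p[:,:,::-1])
E
```

```text
clock: 4.9
position: [0.5231, -0.051, 0.0627]
ee_rot: [-0.236, 3.133, 0.0]
force: [1.1, -0.0, 0.6]
width: 0.998
clock: 5.4
position: [0.5351, -0.0492, 0.0628]
ee_rot: [-0.236, 3.132, -0.0]
force: [-0.7, -0.2, -0.1]
width: 0.999
clock 5.4 L now [-0.0224 -0.0218] z 0.0628 tool axes x [-0.989 -0.15  -0.001] y [-0.15   0.989 -0.   ] z [ 0.001 -0.    -1.   ]
turn about tool z deg 0.0
shift cm before turn [-1.09  0.03  0.03]  after turn [-1.09  0.03  0.03] F [-0.69 -0.16 -0.14] w 0.999 j [-0.23  0.5   0.31  1.98 -0.23  0.69  1.94]
```

View pics/w2.png

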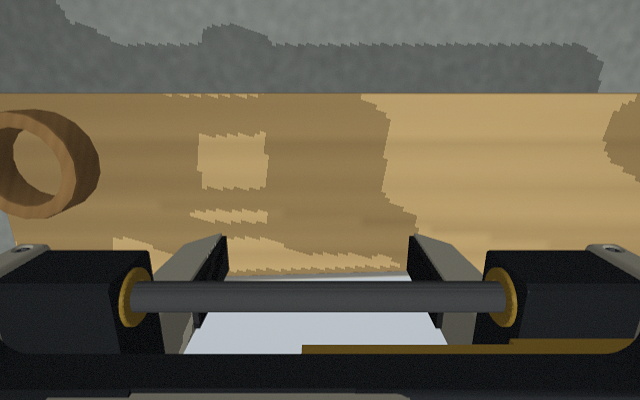

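The plate's near edge (row ~277, columns 230–405) is now almost square with the ledge. I'll keep pushing in small steps and watch the force.

```bash
python3 -m crank '[[[-0.2,0,0],0,0],[[-0.2,0,0],0,0],[[-0.2,0,0],0,0],[[-0.1,0,0],0,0],[[0,0,0],0,0]]'
python3 -m crank '[[[-0.1,0,0],0,0],[[-0.1,0,0],0,0],[[0,0,0],0,0]]'
python3 -m crank '[[[-0.1,0,0],0,0],[[-0.1,0,0],0,0],[[0,0,0],0,0]]'
```

```text
clock: 5.95
position: [0.5417, -0.0482, 0.0627]
ee_rot: [-0.236, 3.133, -0.0]
force: [-0.1, -0.9, 0.6]
width: 1.0
clock: 6.25
position: [0.5436, -0.0479, 0.0627]
ee_rot: [-0.235, 3.133, -0.0]
force: [0.4, -0.5, -0.1]
width: 1.001
clock: 6.55
position: [0.544, -0.0479, 0.0625]
ee_rot: [0.235, -3.13, -0.0]
force: [-6.1, -1.5, 4.0]
width: 1.0
```

Contact with the rail at about 6 N. Now back off, lift, and turn the gripper to take the -y end face with the fingers half open.

```bash
python3 -m crank '[[[0.5,0,0],0,0],[[0.7,0,0],0,0],[[0,0,-3],0,0],[[0,0,-3],0,0],[[0,0,0],0,172]]'
python3 -m crank '[[[0,0,0],8,172],[[0,0,0],8,172],[[0,0,0],8,172],[[0,0,0],8,172],[[0,0,0],8,172]]'
python3 -m crank '[[[0,0,0],8,172],[[0,0,0],8,172],[[0,0,0],8,172],[[0,0,0],8,172],[[0,0,0],8,172]]'
python3 -m crank '[[[0,0,0],8,172],[[0,0,0],0,172]]'
python3 - <<'E'
from h import *
plan(.043,-.125,.122,-90)
E
```

```text
clock: 7.05
position: [0.5357, -0.0497, 0.1262]
ee_rot: [-0.234, 3.126, -0.0]
force: [1.2, -0.0, -0.2]
width: 0.955
clock: 7.55
position: [0.5332, -0.0494, 0.1224]
ee_rot: [0.859, 3.022, 0.0]
force: [-0.1, 0.7, -0.3]
width: 0.527
clock: 8.05
position: [0.5333, -0.0494, 0.1224]
ee_rot: [1.841, 2.546, 0.0]
force: [-0.3, -0.0, 0.5]
width: 0.328
clock: 8.25
position: [0.5332, -0.0492, 0.1222]
ee_rot: [2.009, 2.415, -0.001]
force: [-1.0, -0.5, -0.2]
width: 0.325
clock 8.25 L now [-0.0243 -0.0215] z 0.1222 tool axes x [-0.182  0.983 -0.   ] y [ 0.983  0.182 -0.   ] z [-0. -0. -1.]
turn about tool z deg 1.88
shift cm before turn [-10.56   6.38   0.02]  after turn [-10.35   6.73   0.02] F [-1.03 -0.5  -0.19] w 0.325 j [-0.55  0.49  0.76  1.96 -0.44  0.87  0.63]
```

```bash
python3 -m crank '[[[0,0,0],1.9,172],[[-3.5,2.2,0],0,172],[[-3.5,2.2,0],0,172],[[-3.3,2.3,0],0,172],[[0,0,0],0,172]]'
python3 - <<'E'
from h import *
plan(.043,-.125,.0625,-90)
p,d=get_image("top")
c=cv2.resize(p[100:240,190:400],None,fx=3.8,fy=3.8,interpolation=cv2.INTER_CUBIC)
cv2.imwrite("pics/a3.png",c[:,:,::-1])
p,d=get_image("wrist"); cv2.imwrite("pics/w3.png",p[:,:,::-1])
E
```

```text
clock: 8.75
position: [0.6177, -0.1466, 0.1231]
ee_rot: [2.046, 2.378, -0.002]
force: [0.6, -0.7, 0.5]
width: 0.327
clock 8.75 L now [ 0.0447 -0.1305] z 0.1231 tool axes x [-0.149  0.989 -0.004] y [0.989 0.149 0.002] z [ 0.003 -0.004 -1.   ]
turn about tool z deg -0.02
shift cm before turn [ 0.57 -0.18  6.05]  after turn [ 0.57 -0.18  6.05] F [ 0.55 -0.65  0.47] w 0.327 j [-0.32  0.63  0.73  1.71 -0.49  0.99  0.74]
```

View pics/a3.png

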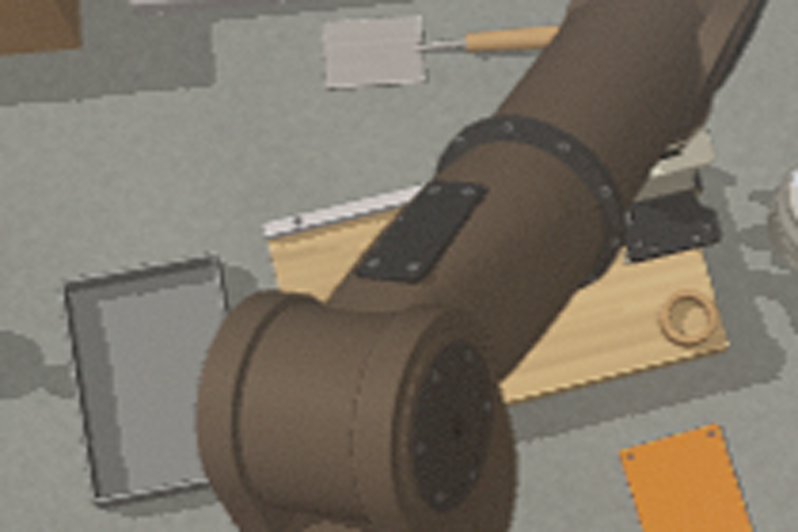

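View pics/w3.png

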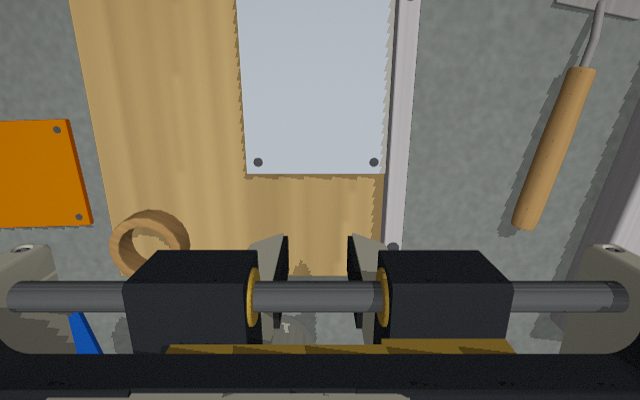

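The wrist view shows the plate (columns 240–385) square against the rail (column ~393). Its -y end is at row 173, and the fingers are centred on it.

```bash
python3 - <<'E'
from h import *
cal=get_calibration("wrist")
print(toL(toworld(cal,[[246,173],[383,173]],.066)[:,:2]).round(4))
print(toL(toworld(cal,[[391,248]],.074)[:,:2]).round(4))
E
python3 -m crank '[[[0,-0.1,2.5],0,172],[[0,0,2.5],0,172],[[0,0,0.7],0,172],[[0,0,0.3],0,172],[[0,0,0],0,172]]'
```

```text
[[-0.0044 -0.0965]
 [ 0.0846 -0.0963]]
[[ 0.0913 -0.1458]]
clock: 9.35
position: [0.6145, -0.1408, 0.0632]
ee_rot: [2.046, 2.384, 0.001]
force: [0.2, -0.7, -0.1]
width: 0.324
```

```bash
python3 -m crank '[[[0.6,0,0],0,172],[[0.5,0,0],0,172],[[0.3,0,0],0,172],[[0.3,0,0],0,172],[[0.4,0,0],0,172]]'
python3 -m crank '[[[0.5,0,0],0,172],[[0.6,0,0],0,172],[[0.6,0,0],0,172],[[0.6,0,0],0,172],[[0.6,0,0],0,172]]'
python3 - <<'E'
from h import *
plan(.043,.0505,.063,-90)
p,d=get_image("wrist"); cv2.imwrite("pics/w4.png",p[:,:,::-1])
E
```

```text
clock: 9.85
position: [0.6114, -0.1206, 0.0631]
ee_rot: [2.046, 2.383, 0.0]
force: [0.2, -1.0, 0.4]
width: 0.324
clock: 10.35
position: [0.6067, -0.0912, 0.0627]
ee_rot: [-2.046, -2.384, -0.0]
force: [0.7, -0.8, 0.8]
width: 0.327
clock 10.35 L now [ 0.0421 -0.074 ] z 0.0627 tool axes x [-0.151  0.988  0.   ] y [ 0.988  0.151 -0.   ] z [-0.  0. -1.]
turn about tool z deg 0.11
shift cm before turn [12.45  0.11 -0.03]  after turn [12.45  0.09 -0.03] F [ 0.71 -0.76  0.81] w 0.327 j [-0.38  0.68  0.69  1.81 -0.55  0.86  0.72]
```

View pics/w4.png

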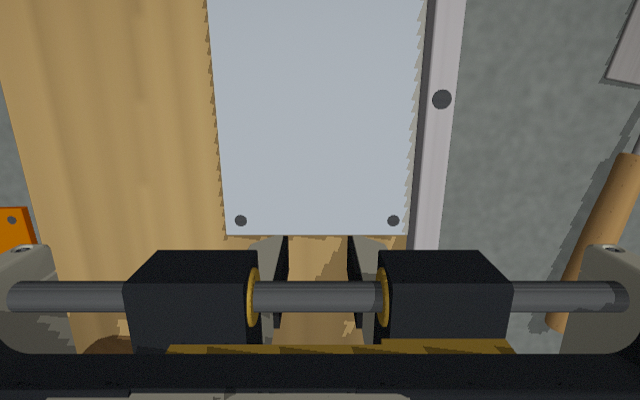

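The plate's end (row 235) rests on both fingers and it is still square to the rail. Carry on.

```bash
python3 -m crank '[[[0.6,0,0],0,172],[[0.6,0,0],0,172],[[0.6,0,0],0,172],[[0.6,0,0],0,172],[[0.6,0,0],0,172]]'
python3 -m crank '[[[0.6,0,0],0,172],[[0.6,0,0],0,172],[[0.6,0,0],0,172],[[0.6,0,0],0,172],[[0.6,0,0],0,172]]'
python3 -m crank '[[[0.6,0,0],0,172],[[0.6,0,0],0,172],[[0.6,0,0],0,172],[[0.6,0,0],0,172],[[0.6,0,0],0,172]]'
python3 -m crank '[[[0.6,0,0],0,172],[[0.5,0,0],0,172],[[0.4,0,0],0,172],[[0.3,0,0],0,172],[[0,0,0],0,172]]'
python3 - <<'E'
from h import *
plan(.043,.0505,.063,-90)
p,d=get_image("wrist"); cv2.imwrite("pics/w5.png",p[:,:,::-1])
p,d=get_image("scene");c=cv2.resize(p[160:300,200:460],None,fx=3,fy=3,interpolation=cv2.INTER_CUBIC); cv2.imwrite("pics/s5.png",c[:,:,::-1])
E
```

```text
clock: 10.9
position: [0.6022, -0.0616, 0.0627]
ee_rot: [-2.046, -2.383, -0.0]
force: [1.2, -0.1, 0.2]
width: 0.324
clock: 11.4
position: [0.5976, -0.032, 0.0627]
ee_rot: [-2.047, -2.383, -0.0]
force: [0.1, -0.2, -0.3]
width: 0.328
clock: 11.9
position: [0.5931, -0.0024, 0.0627]
ee_rot: [-2.047, -2.383, -0.0]
force: [-0.1, 0.1, 0.4]
width: 0.327
clock: 12.4
position: [0.5904, 0.0155, 0.0627]
ee_rot: [-2.046, -2.384, -0.0]
force: [0.8, -1.0, 0.6]
width: 0.328
clock 12.4 L now [0.0419 0.0339] z 0.0627 tool axes x [-0.152  0.988  0.   ] y [ 0.988  0.152 -0.   ] z [-0.  0. -1.]
turn about tool z deg 0.13
shift cm before turn [ 1.66  0.11 -0.03]  after turn [ 1.66  0.11 -0.03] F [ 0.81 -0.99  0.6 ] w 0.328 j [-0.58  0.65  0.7   1.87 -0.56  0.83  0.56]
```

View pics/w5.png

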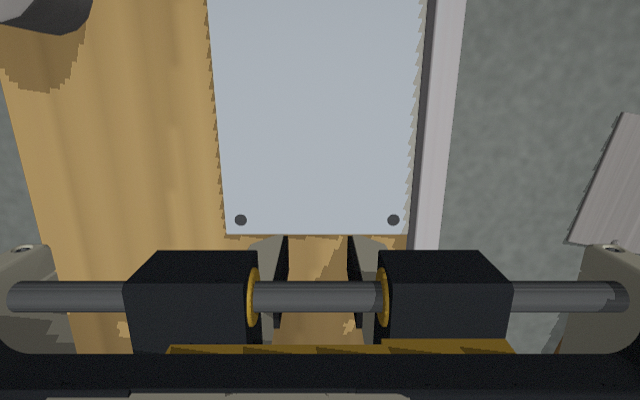

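View pics/s5.png

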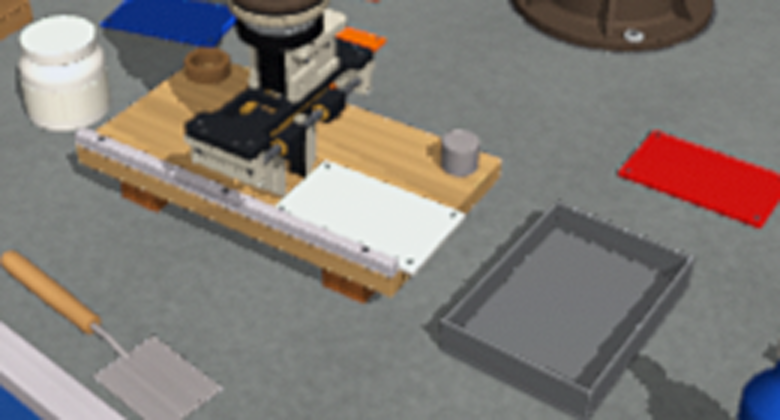

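The plate sticks out past the tray-side end, flush with the rail. Now I'll measure it.

```bash
python3 - <<'E'
from h import *
cal=get_calibration("wrist")
print(toL(toworld(cal,[[226,236],[408,235]],.066)[:,:2]).round(4))
cs=get_calibration("scene")
f=lambda u,v:[200+u/3,160+v/3]
print("plate corners +y", toL(toworld(cs,[f(464,212),f(413,272)],.066)[:,:2]).round(4), "near-back", toL(toworld(cs,[f(325,163)],.066)[:,:2]).round(4))
print("ledge end", toL(toworld(cs,[f(501,160),f(404,275)],.060)[:,:2]).round(4), "rail end",toL(toworld(cs,[f(399,260)],.074)[:,:2]).round(4))
E
```

```text
[[-0.0043  0.0444]
 [ 0.0862  0.0451]]
plate corners +y [[-0.0048  0.196 ]
 [ 0.0879  0.1984]] near-back [[0.0017 0.0508]]
ledge end [[-0.0986  0.1845]
 [ 0.0894  0.1906]] rail end [[0.0891 0.1853]]
```

```bash
python3 -m crank '[[[0.4,0,0],0,172],[[0.4,0,0],0,172],[[0.4,0,0],0,172],[[0.4,0,0],0,172],[[0.1,0,0],0,172]]'
python3 -m crank '[[[0,0,0],0,172],[[-0.5,0,0],0,172],[[-1.5,0,0],0,172],[[0,0,-3],0,172],[[0,0,-4],0,172]]'
python3 -m crank '[[[-4,0,-2],0,172],[[-4,0,-2],0,172],[[-4,0,-2],0,172],[[-4,0,0],0,172],[[0,0,0],0,172]]'
python3 - <<'E'
from h import *
plan(.043,.0505,.063,-90)
for n in("wrist","scene","top"):
    p,d=get_image(n)
    if n=="scene": c=cv2.resize(p[160:300,200:460],None,fx=3,fy=3,interpolation=cv2.INTER_CUBIC)
    elif n=="top": c=cv2.resize(p[100:240,190:400],None,fx=3.8,fy=3.8,interpolation=cv2.INTER_CUBIC)
    else: c=p
    cv2.imwrite(f"pics/{n}6.png",c[:,:,::-1])
E
```

```text
clock: 13.0
position: [0.5879, 0.0326, 0.0627]
ee_rot: [-2.045, -2.384, -0.0]
force: [0.4, -1.0, 0.0]
width: 0.326
clock: 13.5
position: [0.5896, 0.0096, 0.1321]
ee_rot: [-2.049, -2.379, 0.005]
force: [0.3, 0.1, 0.2]
width: 0.325
clock: 14.0
position: [0.6142, -0.1558, 0.1943]
ee_rot: [2.055, 2.37, -0.003]
force: [-0.0, -0.1, 0.4]
width: 0.327
clock 14.0 L now [ 0.0399 -0.139 ] z 0.1943 tool axes x [-0.141  0.99  -0.005] y [0.99  0.141 0.002] z [ 0.002 -0.005 -1.   ]
turn about tool z deg -0.47
shift cm before turn [19.02  0.14 13.04]  after turn [19.02  0.29 13.04] F [-0.01 -0.11  0.37] w 0.327 j [-0.35  0.57  0.8   1.64 -0.44  1.12  0.71]
```

View pics/wrist6.png

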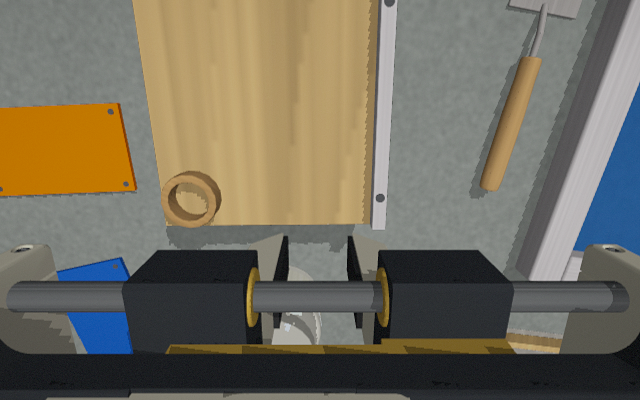

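View pics/scene6.png

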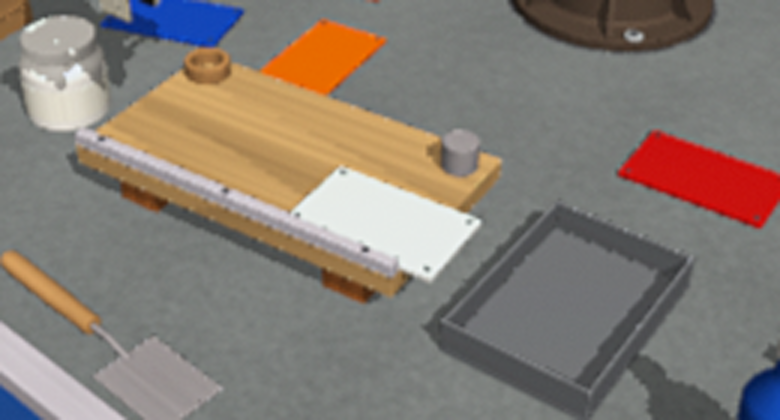

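View pics/top6.png

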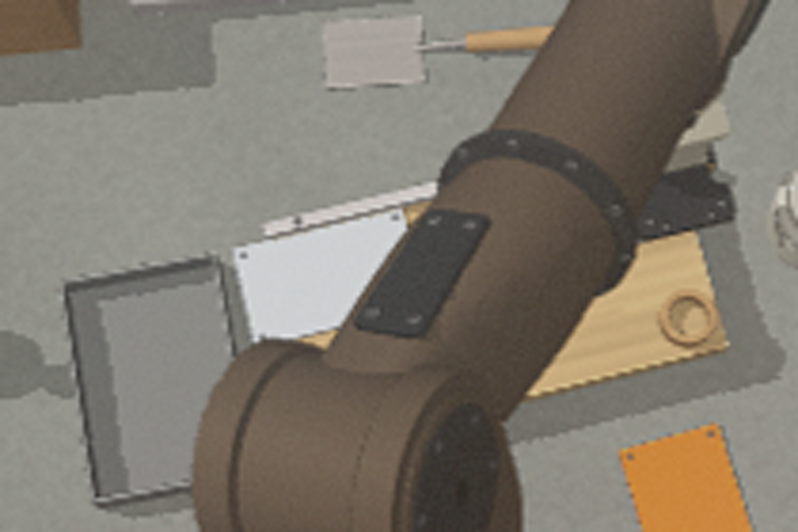

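```bash
python3 - <<'E'
from h import *
cs=get_calibration("scene"); p,d=get_image("scene")
W=cloud(cs,d)
for m in masks_of("plate","scene"):
    M=m["region"]
    if p[M].mean(0).min()>150:
        v,u=np.nonzero(M); w=toworld(cs,np.c_[u,v],.066); w2=toL(w[:,:2])
        if abs(w2.mean(0)[0])<.15: print("scene mask",m["score"],rect(w2), "z med",np.median(W[M][:,2]))
f=lambda u,v:[200+u/3,160+v/3]
print("corners", toL(toworld(cs,[f(481,221),f(431,279),f(342,167),f(291,215)],.066)[:,:2]).round(4))
ct=get_calibration("top"); g=lambda u,v:[190+u/3.8,100+v/3.8]
print("top corners",toL(toworld(ct,[g(233,247),g(253,343),g(398,206)],.066)[:,:2]).round(4),"rail end far/near",toL(toworld(ct,[g(262,224),g(265,238)],.074)[:,:2]).round(4))
E
```

```text
scene mask 0.88 (array([0.042319  , 0.13868669]), (150.60226440429688, 90.70182800292969), 88.84925842285156, array([[-0.00453503,  0.06431153],
       [ 0.08614851,  0.06248997],
       [ 0.08917303,  0.21306185],
       [-0.00151051,  0.21488342]], dtype=float32)) z med 0.06593961602950507
corners [[-0.0019  0.2147]
 [ 0.0873  0.2155]
 [-0.0017  0.0677]
 [ 0.0815  0.0685]]
top corners [[ 0.0867  0.2098]
 [-0.      0.2117]
 [ 0.0874  0.0637]] rail end far/near [[0.0981 0.1807]
 [0.0853 0.1809]]
```

Both cameras agree: the plate is about 30 mm past the end and touching the rail within measurement error. The tape, weight, tray and jar stand where they did. Handing in.

```bash
python3 -c "
from cell import workorder,monitor
print(workorder.sign_off(), monitor.observe()['clock'])"
```

```text
the job is handed in; nothing more can be done
the job is handed in; nothing more can be done
```

The white plate is flat against the rail and sticks out about 30 mm past the tray-side end of the ledge. I handed the job in after about 14 s of robot time. `sign_off` gives no verdict, so all figures here are my own measurements.

**What I did:** I pushed the plate square against the rail with both open fingers on its near edge, until the force reached about 6 N. I then turned the gripper 90° and slid the plate along the rail from its far end with the fingers half open, and backed off.

**Last checks:**

| Check | Measured | Allowed |
|---|---|---|
| Sticks out past the ledge end | 30 mm (top camera), 29.5 mm (scene camera) | 18–42 mm |
| Rail-side edge, in ledge x (rail face at 88 mm) | 87 mm (top), 82–87 mm (scene corners) | at least 83 mm |
| Squareness, from the scene mask | about 0.02 rad | below 0.06 rad |
| Height of the plate's top | 66 mm, so it lies flat | about 63–70 mm (plate origin 57–64 mm) |

- **Disagreements:** The scene camera's raw positions along the ledge read about 4 mm higher than the top camera's, but the overhang came out the same in both. One hand-picked scene corner read 82 mm. The other readings on the rail-side edge were 86–89 mm, so I took that corner as a picking error.
- **Other things:** The tape, weight, tray, jar and spatula looked unmoved in the last pictures. I only judged this by eye and did not remeasure them. I did not look at the bottle and squeegee again, but the arm stayed clear of both.

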